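# Pack the finished packaging samples into the sample tray

## Robot

A 6-joint arm with a two-finger parallel gripper is mounted at the origin on the work surface. World frame = base frame: x ahead of the robot, y to its left, z up, the work surface at z = 0. Lengths are in m, angles in degrees, forces in N, time in s.
With the tool pointing down it reaches from about 0.3 to 0.75 m from the base axis. Payload 8.5 kg.
Tool frame: the origin (TCP) lies midway between the tips of the shut fingers; the grasp point (between the pads) lies 19 mm behind it; z points along the fingers, y is the direction in which the jaws open and shut (so a half turn about z gives the same grasp; the last joint's range is limited). The gripper opens to 85 mm and grips with 20 to 120 N. Pads are 22 mm wide; open, the fingers measure 114 mm over their backs; the gripper's body (76 mm by 85 mm) begins 54 mm behind the grasp point. The pads swing forward as they close: fully open they stand 13 mm farther back than shut.
Start: joints at [-83.44, 21.807, 74.336, -0, 83.858, -12.336], TCP at [0.178, -0.52, 0.231] pointing down, gripper open.
Joint ranges: [-178.18, 178.18], [-50.72, 133.34], [12.68, 142.11], [-81.47, 261.47], [9.98, 163.14], [-165.26, 165.26]. Speed limits (degrees/s): [136.94, 136.94, 180, 180, 180, 180].

## Interface

Orientations are given as a 3x3 rotation matrix whose columns are the frame's x, y, z axes.
In Python, from rig import env, eyes, close_job gives the robot as it stands.
- The arm moves only by the tool jog_arm, never from a script. Its argument "deltas" is one flat list of numbers, 7 for each row, row after row: the shift along the tool's x, y, z in units of 0.75 m (1.0 is 0.75 m), then the turn, a rotation vector about the tool's x, y, z in units of 180 degrees (1.0 is 180 degrees), then the gripper command: -1 is fully open, 1 is shut, values between are in proportion. In form: [dx, dy, dz, ax, ay, az, fingers, dx, dy, dz, ax, ay, az, fingers, ...]. A call has 1 to 12 rows; each row is the pose to reach, as a shift and turn from the pose commanded when the call began, along the tool's axes at that moment, turning the shorter way round; what a row does not reach only later rows make up. A row lasts 1/12 s, in which the tool goes at most 41.7 mm and 7.16 degrees, less where a joint would pass 70% of its speed; a pose out of reach is approached as far as the arm can. A call with a number of a shift or a turn outside -1 to 1 is refused whole. A call with a gripper value outside its range is refused whole. The fingers move at their own pace and stop on an object; "grip_force" is the grip in N (left out, the last holds). Time passes only in rows, so rows that repeat a pose let the fingers close. It gives the time, the measured TCP pose, the force and the opening at its end, in the units of the state.
- env.observe(): the state, without advancing time (a new reading comes with each control period).
- eyes.get_image(name): name is "scene" or "side" or "wrist"; returns the picture (384x512x3 uint8, red, green, blue); there is no depth.
- eyes.camera_params(name): a dict with "intrinsics" (3x3 intrinsics, pixels), "R" (3x3) and "t" (3): a world point X has camera coordinates R X + t; the wrist camera has in their place "mount" (4x4, takes a point from camera to tool coordinates, whose origin is the TCP and whose axes are the flange's). Camera axes: x right, y down, z forward; pixel columns grow to the right and rows downward; lengths in m; the calibration is good to about 2 mm. The wrist camera is an equidistant fisheye: a pixel r from the principal point sees the ray r / f radians off the axis. A picture is of the moment at which its call begins: read the wrist's pose just before it. camera_params takes no time and is no camera call.
- close_job(): hands the job in, once; it reports no verdict.
The state is a dict: "time_s": time; "q": joint angles; "qvel": joint speeds; "joint_efforts": joint torques, N m; "position": TCP position; "tool_rot": TCP orientation; "ft_force": force on the tool from outside, world axes, zero at the start; "wrist_torque": the same for the moment, N m; "grip_width": finger opening in m.
Only numpy, scipy, OpenCV 4.12 (cv2) and the standard library are available. Lean on these libraries where they do the work, as an engineer would, in place of code of your own. Each camera call takes 0.05 s, during which the arm holds its last target.

## Task

Pack the four finished, closed samples into the sample tray: the large jar, the medium jar, the slim vial and the closed carton, each set down upright in the recess of its own size and shape, resting on the recess's floor. Leave the open jar without a lid and the open carton, which are unfinished mock-ups, standing where they are.

Things in the scene. Friction and masses are not known exactly. Their poses are not given: they have to be found in the camera images.
- jar_large: Large closed cosmetic jar, upright: white round body with a pale wooden lid on top, 60 mm diameter, 56 mm tall with the lid, straight sides, about 120 g. Origin: centre of its underside, z up. Belongs in insert_large. (The loose small things, with a tape roll and a small stapler among them, stand in rough rows along world x and y, 110 to 120 mm apart, gaps 25 mm or more.)
- jar_medium: Medium closed cosmetic jar, the same make: white body, pale wooden lid, 44 mm diameter, 56 mm tall with the lid, straight sides, about 70 g. Origin: centre of its underside, z up. Belongs in insert_medium.
- vial: Slim closed vial, standing upright: white body, pale wooden cap, 28 mm diameter, 72 mm tall with the cap, straight sides, about 40 g. Origin: centre of its underside, z up. Belongs in insert_small.
- carton: Closed plain brown cardboard carton, standing upright: 56 mm along its x, 34 mm along its y, 56 mm tall, flat closed top with a paper strip across, rigid, about 60 g. Origin: centre of its underside, z up; looks the same after a half turn. Belongs in insert_rect, its long side along the recess's long side.
- insert_large: Tray insert with the largest round recess, 80 mm diameter, for the large jar. Grey block 98 x 98 x 20 mm fixed in the low plywood tray (rim 22 mm), top 25 mm above the table; the four lie two by two, 100 mm apart, at any corner. Origin: centre of its underside, below the recess centre; z up, x and y along its sides. Recess 14 mm deep: its floor is 6 mm above the origin.
- insert_medium: Tray insert with the middle-sized round recess, 64 mm diameter, for the medium jar. Grey block 98 x 98 x 20 mm fixed in the low plywood tray (rim 22 mm), top 25 mm above the table; the four lie two by two, 100 mm apart, at any corner. Origin: centre of its underside, below the recess centre; z up, x and y along its sides. Recess 14 mm deep: its floor is 6 mm above the origin.
- insert_small: Tray insert with the smallest round recess, 48 mm diameter, for the vial. Grey block 98 x 98 x 20 mm fixed in the low plywood tray (rim 22 mm), top 25 mm above the table; the four lie two by two, 100 mm apart, at any corner. Origin: centre of its underside, below the recess centre; z up, x and y along its sides. Recess 14 mm deep: its floor is 6 mm above the origin.
- insert_rect: Tray insert with the rectangular recess, 76 mm along its x and 54 mm along its y, for the carton. Grey block 98 x 98 x 20 mm fixed in the low plywood tray (rim 22 mm), top 25 mm above the table; the four lie two by two, 100 mm apart, at any corner. Origin: centre of its underside, below the recess centre; z up, x and y along its sides. Recess 14 mm deep: its floor is 6 mm above the origin.
- jar_open: Look-alike, to be left where it stands: open white jar without a lid, hollow, 60 mm diameter, 46 mm tall with a narrower neck (55 mm) at the top. Origin: centre of its underside, z up.
- carton_open: Look-alike, to be left where it stands: open brown carton without a top, hollow, 56 mm along its x and 34 mm along its y, 50 mm tall, with two flaps leaning outward over its long sides up to 62 mm high (52 mm across the flaps). Origin: centre of its underside, z up.
Things that resemble listed ones, but are neither listed nor needed, are in the scene too. Leave any blue or turquoise look-alike of the jar_large alone.

How it is judged:
By the outcome, as a careful person would: the job done as asked, in the order asked, and still so for the second after the job is handed in, with the robot touching nothing.
It also fails if it takes over 112 s, if anything falls off the work surface, if the arm or the gripper's body presses on something with over 40 N, if the wrist force passes 120 N, or if a joint passes its speed limit or range.

## Working session

There is one attempt and no reset: what is moved stays moved. The work goes in short steps, Python scripts to look and compute and a tool call to move; the robot and the scene stay as the last step left them, time stands still between calls to the robot, and variables do not carry over. Pictures are saved under pics/ and viewed, and the job is handed in when it is done.

Besides the shell and the picture viewer there is one more tool, called after "Emit:" as name(argument=value, ...), one argument or row to a line, values as JSON. jog_arm: Moves the arm, as the interface text tells. Its arguments: {"type":"object","properties":{"deltas":{"type":"array"},"grip_force":{"type":"number"}},"required":["deltas"]}

```bash
ls; mkdir -p pics; python3 - <<'E'
from rig import env, eyes
import cv2, numpy as np
np.set_printoptions(precision=4,suppress=True)
s=env.observe(); print(s)
for n in ["scene","side","wrist"]:
    im=eyes.get_image(n); cv2.imwrite(f"pics/{n}0.png",im[:,:,::-1]); print(n,eyes.camera_params(n))
E
```

```text
pics
{'time_s': 0.0, 'q': array([-83.4391,  21.8415,  74.3846,   0.0002,  83.8581, -12.3359]), 'qvel': array([-0.0402,  0.0045, -0.0818, -0.092 , -0.0392, -0.1434]), 'joint_efforts': array([ -0.0009, -44.8462, -23.1287,  -0.0002,   0.0047,   0.    ]), 'position': array([ 0.1781, -0.5201,  0.2307]), 'tool_rot': array([[ 0.9461,  0.3239, -0.0002],
       [ 0.3239, -0.9461,  0.0015],
       [ 0.0003, -0.0014, -1.    ]]), 'ft_force': array([ 0.1808,  0.636 , -0.3915]), 'wrist_torque': array([-0.012 ,  0.0087, -0.0006]), 'grip_width': 0.0855317509744292}
scene {'intrinsics': array([[426.8311,   0.    , 252.357 ],
       [  0.    , 426.8311, 186.6464],
       [  0.    ,   0.    ,   1.    ]]), 'R': array([[-0.6412,  0.7672,  0.0149],
       [ 0.6114,  0.5225, -0.5943],
       [-0.4638, -0.3719, -0.8041]]), 't': array([ 0.3581, -0.2825,  1.1553])}
side {'intrinsics': array([[363.6261,   0.    , 250.2663],
       [  0.    , 363.6261, 191.8649],
       [  0.    ,   0.    ,   1.    ]]), 'R': array([[ 0.9894, -0.1437, -0.0227],
       [-0.0866, -0.4568, -0.8853],
       [ 0.1169,  0.8779, -0.4644]]), 't': array([-0.5191,  0.0909,  0.7673])}
wrist {'intrinsics': array([[297.3186,   0.    , 256.6145],
       [  0.    , 297.3186, 195.0191],
       [  0.    ,   0.    ,   1.    ]]), 'mount': array([[-0.0003, -0.9648, -0.2628,  0.0662],
       [ 1.    , -0.0007,  0.0015,  0.    ],
       [-0.0016, -0.2628,  0.9648, -0.143 ],
       [ 0.    ,  0.    ,  0.    ,  1.    ]])}
```

View pics/scene0.png

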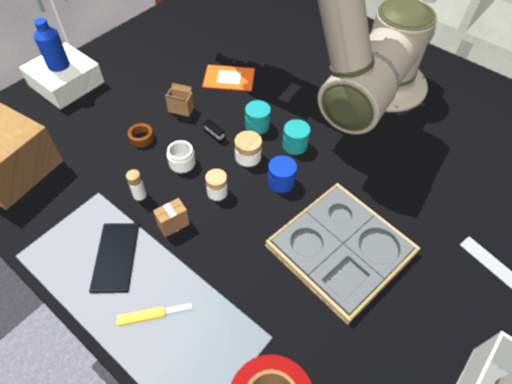

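View pics/side0.png

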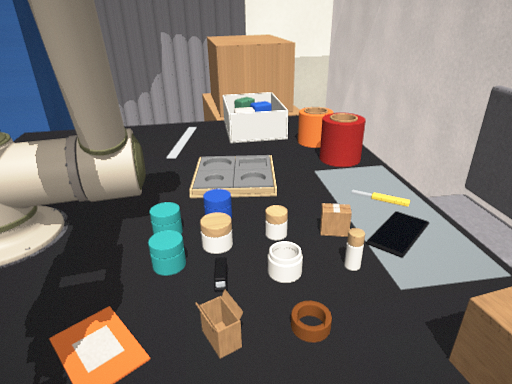

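View pics/wrist0.png

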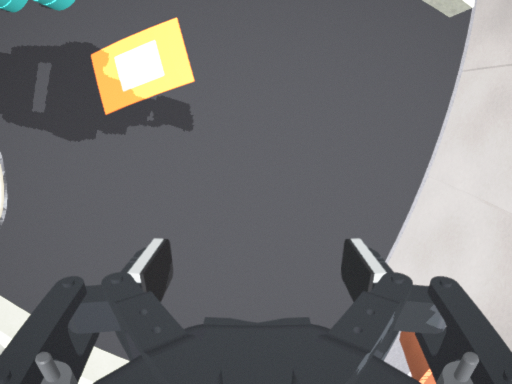

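The scene image shows the vial at (137,185), carton (172,217), medium jar (217,185), large jar (248,149), and the tray around (343,250). The side view shows the same things. I'll enlarge both for pixel picking.

```bash
python3 - <<'E'
import cv2
a=cv2.imread("pics/scene0.png"); 
cv2.imwrite("pics/sc_a.png",cv2.resize(a[120:245,110:285],None,fx=4.5,fy=4.5,interpolation=cv2.INTER_CUBIC))
cv2.imwrite("pics/sc_b.png",cv2.resize(a[175:325,255:430],None,fx=4,fy=4,interpolation=cv2.INTER_CUBIC))
b=cv2.imread("pics/side0.png")
cv2.imwrite("pics/sd_a.png",cv2.resize(b[185:285,190:380],None,fx=4,fy=4,interpolation=cv2.INTER_CUBIC))
cv2.imwrite("pics/sd_b.png",cv2.resize(b[145:205,180:290],None,fx=7,fy=7,interpolation=cv2.INTER_CUBIC))
E
```

```text
(no output)
```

View pics/sc_a.png

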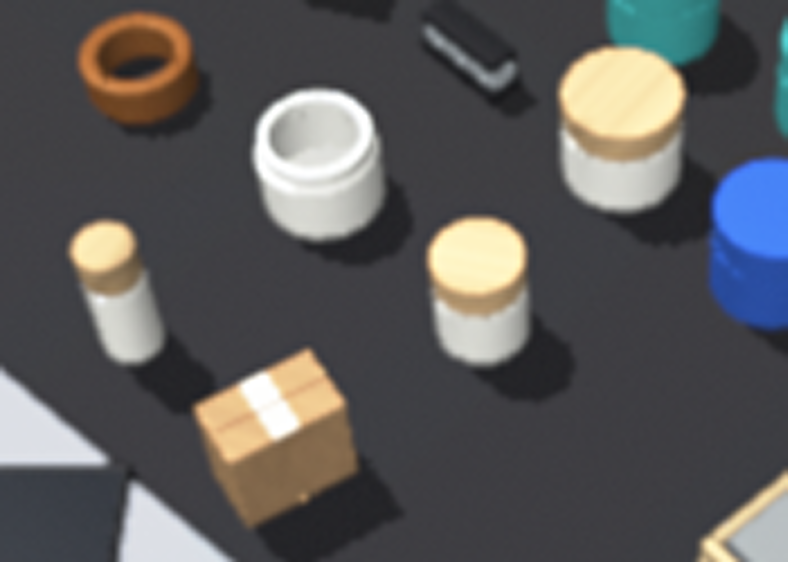

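View pics/sc_b.png

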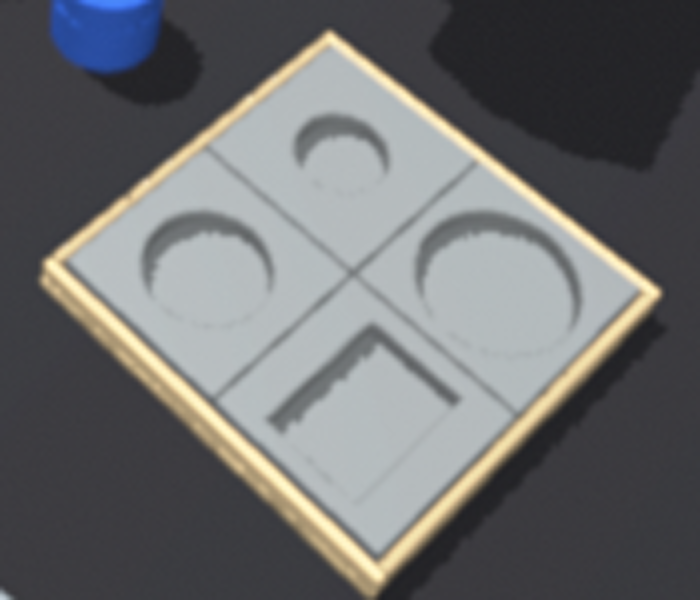

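View pics/sd_a.png

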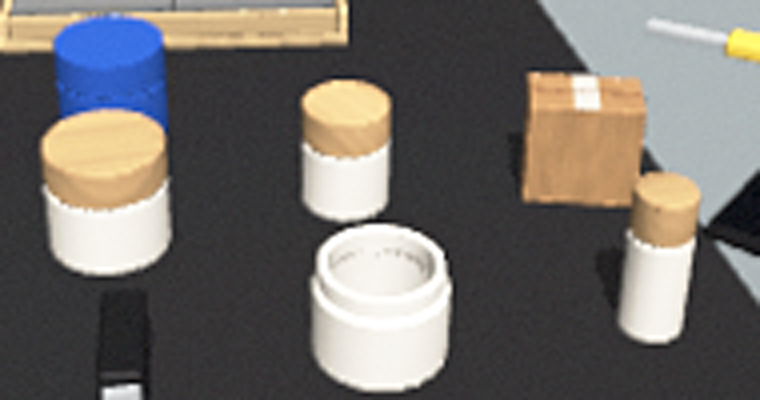

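View pics/sd_b.png

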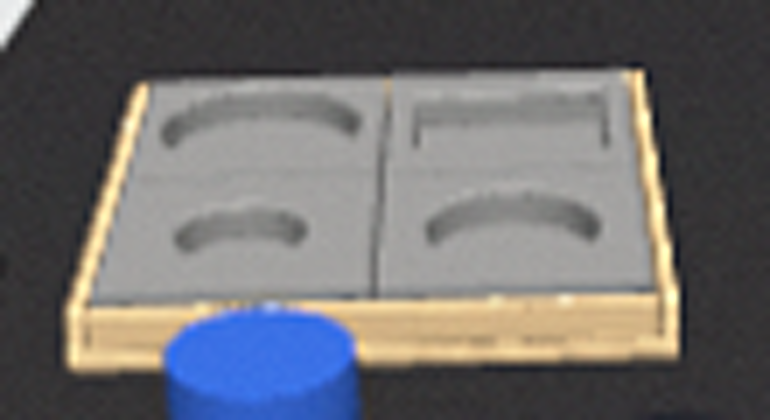

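```bash
cat > h.py <<'E'
import numpy as np, cv2
from rig import env, eyes
np.set_printoptions(precision=4,suppress=True)
P={n:eyes.camera_params(n) for n in("scene","side","wrist")}
def ray(n,uv):
    p=P[n];d=np.linalg.inv(p["intrinsics"])@[uv[0],uv[1],1];R=p["R"]
    d=R.T@d;return -R.T@p["t"],d/np.linalg.norm(d)
def wray(uv,s):
    p=P["wrist"];K=p["intrinsics"];x=(uv[0]-K[0,2])/K[0,0];y=(uv[1]-K[1,2])/K[1,1]
    r=np.hypot(x,y);k=np.sin(r)/r if r>1e-9 else 1
    d=np.array([x*k,y*k,np.cos(r)]);M=p["mount"];T=s["tool_rot"]
    return s["position"]+T@M[:3,3], T@M[:3,:3]@d
def tri(rs):
    A=sum(np.eye(3)-np.outer(d,d) for o,d in rs);b=sum((np.eye(3)-np.outer(d,d))@o for o,d in rs)
    X=np.linalg.solve(A,b);return X,max(np.linalg.norm((np.eye(3)-np.outer(d,d))@(X-o)) for o,d in rs)
def onz(r,z): o,d=r;return o+d*(z-o[2])/d[2]
def proj(n,X):
    p=P[n];c=p["R"]@X+p["t"];u=p["intrinsics"]@c;return u[:2]/u[2]
def wproj(X,s):
    p=P["wrist"];M=p["mount"];K=p["intrinsics"]
    t=s["tool_rot"].T@(np.array(X)-s["position"]);c=M[:3,:3].T@(t-M[:3,3])
    r=np.hypot(c[0],c[1]);a=np.arctan2(r,c[2]);return np.array([K[0,2]+K[0,0]*a*c[0]/r,K[1,2]+K[1,1]*a*c[1]/r])
E
cat > m.py <<'E'
from h import *
u=lambda X,s,o:((X[0]+.5)/s-.5+o[0],(X[1]+.5)/s-.5+o[1])
a=lambda X:ray("scene",u(X,4.5,(110,120)));b=lambda X:ray("scene",u(X,4,(255,175)))
c=lambda X:ray("side",u(X,4,(190,185)));d=lambda X:ray("side",u(X,7,(180,145)))
for n,x,y in [("L",(622,95),(104,144)),("M",(477,256),(346,105)),("V",(103,248),(667,192)),("C",(272,405),(586,90)),
 ("C1",(195,407),(646,107)),("C2",(310,350),(526,102)),("C3",(347,402),(531,72)),("C4",(235,462),(640,77))]:
    X,e=tri([a(x),c(y)]);print(n,X,e)
for n,x,z in [("L",(622,95),.056),("M",(477,256),.056),("V",(103,248),.072),("C",(272,405),.056)]: print(n,onz(a(x),z))
for n,x,z in [("L",(104,144),.056),("M",(346,105),.056),("V",(667,192),.072),("C",(586,90),.056)]: print(n,onz(c(x),z))
for n,x,y in [("ctr",(353,271),(383,175)),("a",(330,45),(92,302)),("b",(645,290),(148,82)),("c",(378,555),(628,72)),("d",(65,262),(658,292))]:
    X,e=tri([b(x),d(y)]);print(n,X,e,onz(b(x),.025),onz(d(y),.025))
E
python3 m.py
```

```text
L [ 0.4428 -0.1108  0.0542] 2.777992461491677e-05
M [ 0.5636 -0.0965  0.0547] 0.00030083891510153567
V [ 0.6778 -0.2186  0.0703] 0.00012640362668410804
C [ 0.6829 -0.1073  0.0569] 0.0007989161767315616
C1 [ 0.7052 -0.1308  0.0583] 0.0002576564652981869
C2 [ 0.6508 -0.1149  0.0575] 0.0005623007503225053
C3 [ 0.6614 -0.084   0.0568] 0.0015243644445655134
C4 [ 0.7137 -0.0987  0.0565] 0.00158834161324312
L [ 0.444  -0.1097  0.056 ]
M [ 0.564  -0.0957  0.056 ]
V [ 0.6784 -0.2172  0.072 ]
C [ 0.6819 -0.1075  0.056 ]
L [ 0.4427 -0.1136  0.056 ]
M [ 0.5633 -0.0989  0.056 ]
V [ 0.6768 -0.2209  0.072 ]
C [ 0.6842 -0.1063  0.056 ]
ctr [0.5076 0.1852 0.0257] 0.0013063500528776473 [0.5057 0.1853 0.025 ] [0.5087 0.1852 0.025 ]
a [0.3968 0.1008 0.0236] 0.0005206206078566341 [0.3972 0.1012 0.025 ] [0.3974 0.0972 0.025 ]
b [0.4219 0.2994 0.0247] 0.00031675009348008405 [0.4225 0.2993 0.025 ] [0.4216 0.2991 0.025 ]
c [0.6197 0.2702 0.0255] 0.0011509537334400972 [0.6183 0.2706 0.025 ] [0.6208 0.27   0.025 ]
d [0.5926 0.0741 0.0223] 0.0011342592618492327 [0.5927 0.0752 0.025 ] [0.5924 0.0678 0.025 ]
```

```bash
cat >> m.py <<'E'
print("recess")
for n,x in [("L",(498,285)),("M",(207,270)),("S",(341,154)),("R",(365,412)),("r1",(268,420)),("r2",(375,325)),("r3",(460,400)),("r4",(357,503))]: print(n,onz(b(x),.025))
for n,x in [("blue",(282,165)),("teal1",(258,110)),("teal2",(297,130)),("stapler",(214,130)),("open",(181,150)),("tray outer d",(266,245))]:
    print(n,onz(ray("scene",x),.05))
E
python3 m.py | sed -n '/recess/,$p'
```

```text
recess
L [0.4665 0.2433 0.025 ]
M [0.5514 0.1307 0.025 ]
S [0.4521 0.1437 0.025 ]
R [0.5647 0.2298 0.025 ]
r1 [0.597  0.1978 0.025 ]
r2 [0.5237 0.2093 0.025 ]
r3 [0.531  0.2603 0.025 ]
r4 [0.6042 0.2507 0.025 ]
blue [ 0.4457 -0.0125  0.05  ]
teal1 [ 0.349  -0.1586  0.05  ]
teal2 [ 0.3413 -0.0495  0.05  ]
stapler [ 0.4648 -0.193   0.05  ]
open [ 0.5561 -0.2065  0.05  ]
tray outer d [0.6186 0.0825 0.05  ]
```

```bash
cat > go.py <<'E'
import sys
from h import *
from scipy.spatial.transform import Rotation as Ro
# usage: go.py x y z psi  -> deltas from present pose
x,y,z,psi=map(float,sys.argv[1:5]); s=env.observe()
Rt=Ro.from_euler('z',psi,degrees=True).as_matrix()@np.diag([1,-1,-1.]);R0=s["tool_rot"]
d=R0.T@(np.array([x,y,z])-s["position"]);rv=Ro.from_matrix(R0.T@Rt).as_rotvec()
print("t",s["time_s"],"pos",s["position"],"w",s["grip_width"],"F",s["ft_force"],"q",s["q"])
print("DELTA",np.round(d/.75,4),np.round(rv/np.pi,4),"rows>=",max(np.linalg.norm(d)/.0417,np.degrees(np.linalg.norm(rv))/7.16))
E
python3 go.py .443 -.112 .19 90
```

```text
t 0.15 pos [ 0.1781 -0.5201  0.2309] w 0.08545376866490205 F [ 1.0962 -1.1653  0.8418] q [-83.44    21.8315  74.3725  -0.0006  83.8575 -12.3344]
DELTA [ 0.5104 -0.4004  0.055 ] [-0.0002 -0.0003 -0.395 ] rows>= 11.70952554954683
```

Emit:
jog_arm(
  deltas=[0.5104,-0.4004,0.055,0,0,-0.395,-1,0.5104,-0.4004,0.055,0,0,-0.395,-1,0.5104,-0.4004,0.055,0,0,-0.395,-1,0.5104,-0.4004,0.055,0,0,-0.395,-1,0.5104,-0.4004,0.055,0,0,-0.395,-1,0.5104,-0.4004,0.055,0,0,-0.395,-1,0.5104,-0.4004,0.055,0,0,-0.395,-1,0.5104,-0.4004,0.055,0,0,-0.395,-1,0.5104,-0.4004,0.055,0,0,-0.395,-1,0.5104,-0.4004,0.055,0,0,-0.395,-1,0.5104,-0.4004,0.055,0,0,-0.395,-1,0.5104,-0.4004,0.055,0,0,-0.395,-1],
  grip_force=30,
)

```text
time_s: 1.15
position: [0.4439, -0.1093, 0.1898]
tool_rot: [[-0.002, 1.0, -0.0], [1.0, 0.002, 0.001], [0.001, -0.0, -1.0]]
ft_force: [0.4, -0.8, 1.0]
grip_width: 0.0851
```

```bash
python3 go.py .443 -.112 .19 90; python3 -c "
from h import *
s=env.observe();im=eyes.get_image('wrist');cv2.imwrite('pics/w1.png',im[:,:,::-1])
for X in [(.443,-.112,.055),(.5636,-.0972,.055),(.6778,-.219,.072),(.683,-.107,.056)]: print(wproj(X,s))
"
```

```text
t 1.15 pos [ 0.4439 -0.1093  0.1898] w 0.08514522612054241 F [ 0.4168 -0.8271  0.9615] q [-28.7454  14.8029  92.3886   0.0273  72.8318 -28.8623]
DELTA [-0.0035 -0.0012 -0.0003] [-0.     -0.0002  0.0006] rows>= 0.06749427883079695
[255.8064 187.9095]
[375.7333 174.1915]
[449.4922 278.4584]
[464.5689 185.3923]
```

View pics/w1.png

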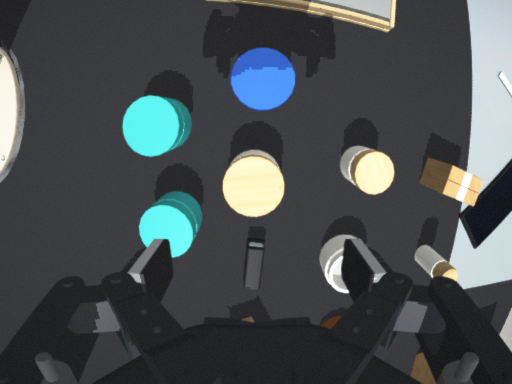

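Wrist view: large lid centre at (253,186), medium at (375,172), within ~2 px of my predictions (255.8,187.9) and (375.7,174.2). Descending.

Emit:
jog_arm(
  deltas=[0.002,-0.0013,0.05,0,0,0,-0.85,0.002,-0.0013,0.1,0,0,0,-0.85,0.002,-0.0013,0.14,0,0,0,-0.85,0.002,-0.0013,0.17,0,0,0,-0.85,0.002,-0.0013,0.2,0,0,0,-0.85,0.002,-0.0013,0.22,0,0,0,-0.85,0.002,-0.0013,0.2293,0,0,0,-0.85,0.002,-0.0013,0.2293,0,0,0,-0.85,0.002,-0.0013,0.2293,0,0,0,-0.85],
)

```text
time_s: 1.95
position: [0.4423, -0.1109, 0.0185]
tool_rot: [[0.0, 1.0, 0.0], [1.0, -0.0, -0.0], [-0.0, 0.0, -1.0]]
ft_force: [-0.6, 0.3, 1.1]
grip_width: 0.0789
```

```bash
python3 go.py .442 -.1105 .018 90; python3 -c "
from h import *
im=eyes.get_image('wrist');cv2.imwrite('pics/w2.png',im[:,:,::-1])
im=eyes.get_image('side');cv2.imwrite('pics/s2.png',cv2.resize(im[150:300,100:300,::-1],None,fx=3,fy=3))"
```

```text
t 1.95 pos [ 0.4423 -0.1109  0.0185] w 0.07888157939249764 F [-0.5827  0.2805  1.1248] q [-29.0115  29.6293 105.4148   0.0011  44.9477 -29.0077]
DELTA [ 0.0005 -0.0003  0.0006] [ 0.  0. -0.] rows>= 0.0156687861104963
```

View pics/w2.png

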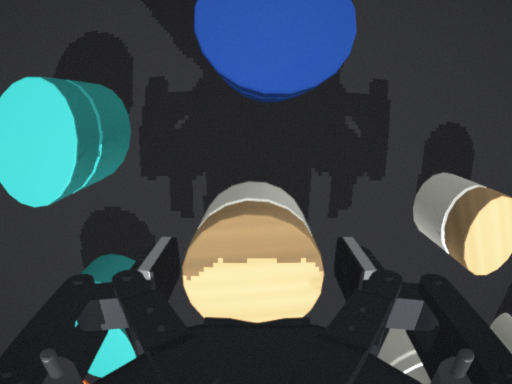

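View pics/s2.png

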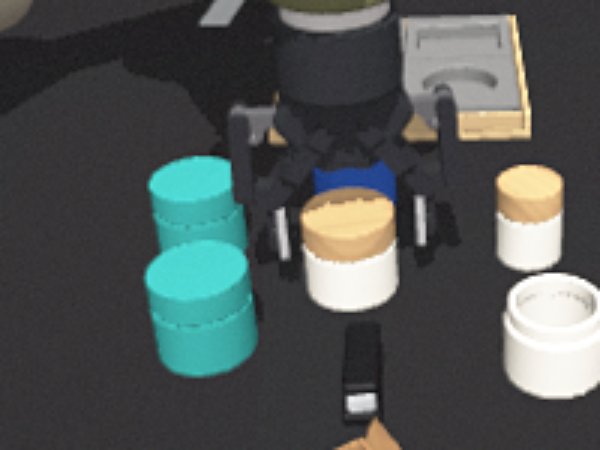

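Jaws straddle the lid symmetrically (pads at x≈160 and 355, jar 183–323). Closing.

Emit:
jog_arm(
  deltas=[0,0,0,0,0,0,-0.2,0,0,0,0,0,0,0,0,0,0,0,0,0,0.3,0,0,0,0,0,0,1,0,0,0,0,0,0,1,0,0,0,0,0,0,1,0,0,0,0,0,0,1,0,0,-0.01,0,0,0,1,0,0,-0.02,0,0,0,1,0,0,-0.03,0,0,0,1,0,0,-0.04,0,0,0,1,0,0,-0.04,0,0,0,1],
  grip_force=40,
)

```text
time_s: 3.05
position: [0.4427, -0.1111, 0.0497]
tool_rot: [[-0.0, 1.0, 0.003], [1.0, 0.0, -0.001], [-0.001, 0.003, -1.0]]
ft_force: [0.4, -0.7, -0.2]
grip_width: 0.0586
```

```bash
python3 go.py .465 .2425 .15 82.5; python3 -c "
from h import *
im=eyes.get_image('side');cv2.imwrite('pics/s3.png',cv2.resize(im[100:300,100:300,::-1],None,fx=3,fy=3))"
```

```text
t 3.05 pos [ 0.4427 -0.1111  0.0497] w 0.058568316909368215 F [ 0.3994 -0.7237 -0.2282] q [-29.0024  26.2863 103.7228   0.0004  49.8223 -29.0038]
DELTA [ 0.4713  0.03   -0.1343] [0.0008 0.0004 0.0417] rows>= 8.82990197171591
```

View pics/s3.png

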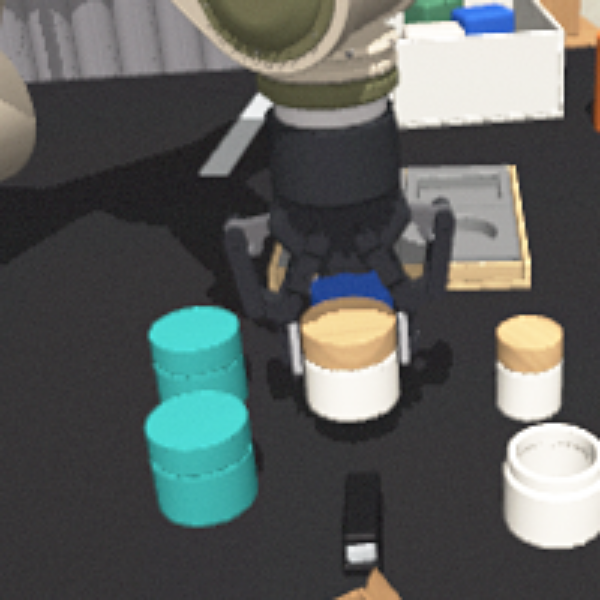

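Emit:
jog_arm(
  deltas=[0,0,-0.04,0,0,0,1,0,0,-0.08,0,0,0,1,0,0,-0.12,0,0,0,1,0.015,0.002,-0.136,0,0,0,1,0.045,0.004,-0.136,0,0,0,1,0.085,0.006,-0.136,0,0,0.005,1,0.13,0.01,-0.136,0,0,0.01,1,0.18,0.014,-0.136,0,0,0.018,1,0.23,0.018,-0.136,0,0,0.026,1,0.28,0.022,-0.136,0,0,0.034,1,0.33,0.026,-0.136,0,0,0.0417,1,0.375,0.0307,-0.136,0,0,0.0417,1],
)

```text
time_s: 4.1
position: [0.4645, 0.1727, 0.1498]
tool_rot: [[0.131, 0.991, -0.001], [0.991, -0.131, 0.0], [-0.0, -0.001, -1.0]]
ft_force: [0.0, -0.6, -1.0]
grip_width: 0.0586
```

Emit:
jog_arm(
  deltas=[0.035,0,0,0,0,0,1,0.065,0,0,0,0,0,1,0.085,0,0,0,0,0,1,0.095,0,0,0,0,0,1,0.095,0,0,0,0,0,1,0.095,0,0,0,0,0,1],
)

```text
time_s: 4.6
position: [0.4742, 0.2407, 0.1498]
tool_rot: [[0.13, 0.991, -0.001], [0.991, -0.13, -0.0], [-0.001, -0.001, -1.0]]
ft_force: [-0.6, -1.6, -1.0]
grip_width: 0.0592
```

```bash
python3 go.py .465 .2425 .029 82.5; python3 -c "
from h import *
s=env.observe()
im=eyes.get_image('wrist');cv2.imwrite('pics/w4.png',im[:,:,::-1])
for X in [(.451,.1435,.025),(.551,.1305,.025),(.564,.2295,.025),(.465,.2425,.025)]: print(wproj(X,s))
im=eyes.get_image('scene');cv2.imwrite('pics/s4.png',cv2.resize(im[120:330,250:450,::-1],None,fx=2.8,fy=2.8))"
```

```text
t 4.6 pos [0.4742 0.2407 0.1498] w 0.05915669711259782 F [-0.557  -1.6181 -1.0342] q [14.1544 24.3192 84.8041 -0.015  70.9211 21.6537]
DELTA [ 0.0008 -0.0124  0.1611] [-0.0002  0.0002  0.    ] rows>= 2.905670538849899
[246.8848 280.1091]
[341.0783 277.7091]
[351.0089 187.1913]
[246.6675 186.9842]
```

View pics/w4.png

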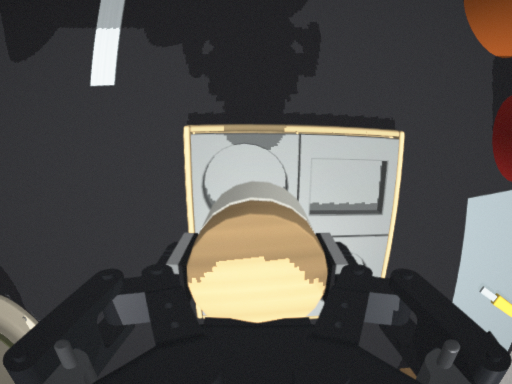

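View pics/s4.png

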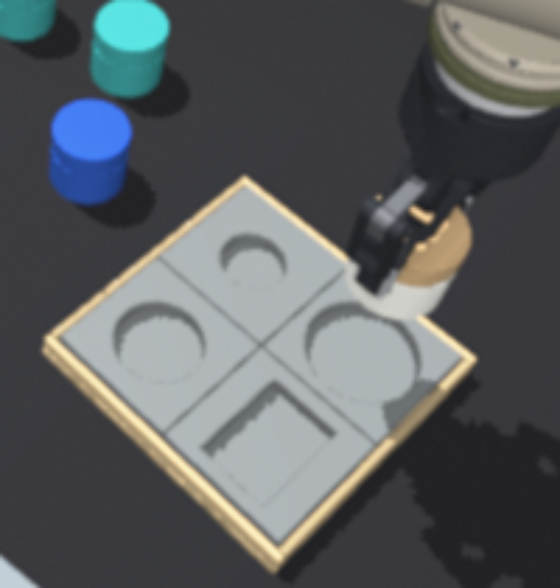

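Wrist view: the large recess is centred at u≈246, matching the prediction (247). The rect recess centre is at (347,186) vs predicted (351,187). Lowering the large jar.

Emit:
jog_arm(
  deltas=[0,-0.0124,0.02,0,0,0,1,0,-0.0124,0.05,0,0,0,1,0,-0.0124,0.08,0,0,0,1,0,-0.0124,0.11,0,0,0,1,0.0008,-0.0124,0.13,0,0,0,1,0.0008,-0.0124,0.145,0,0,0,1,0.0008,-0.0124,0.153,0,0,0,1,0.0008,-0.0124,0.157,0,0,0,1,0.0008,-0.0124,0.159,0,0,0,1,0.0008,-0.0124,0.1605,0,0,0,1,0.0008,-0.0124,0.1605,0,0,0,1,0.0008,-0.0124,0.1605,0,0,0,1],
)

```text
time_s: 5.7
position: [0.4655, 0.243, 0.0303]
tool_rot: [[0.131, 0.991, 0.001], [0.991, -0.131, 0.0], [0.0, 0.001, -1.0]]
ft_force: [0.1, 0.0, -0.6]
grip_width: 0.0589
```

```bash
python3 go.py .465 .2425 .029 82.5; python3 -c "
from h import *
im=eyes.get_image('scene');cv2.imwrite('pics/s5.png',cv2.resize(im[150:330,250:450,::-1],None,fx=3,fy=3))
im=eyes.get_image('side');cv2.imwrite('pics/t5.png',cv2.resize(im[100:230,130:330,::-1],None,fx=3.5,fy=3.5))"
```

```text
t 5.7 pos [0.4655 0.243  0.0303] w 0.05885223558570556 F [ 0.0966  0.0224 -0.5728] q [14.6314 33.0026 93.8383 -0.0005 53.0988 22.1424]
DELTA [-0.0007 -0.0006  0.0017] [ 0.0003 -0.0001 -0.0001] rows>= 0.034811025212456104
```

View pics/s5.png

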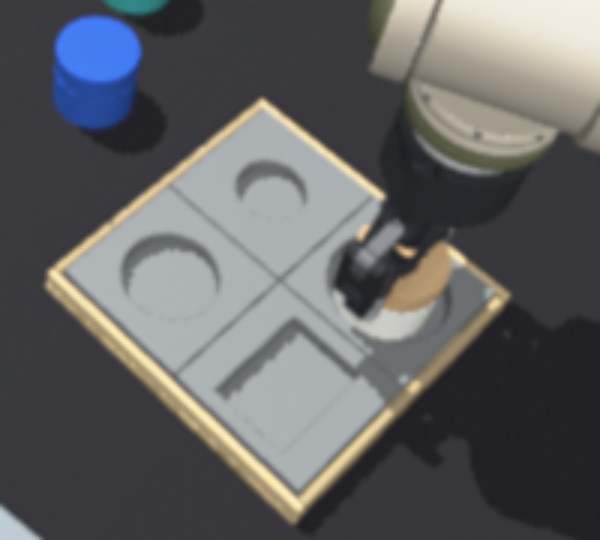

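View pics/t5.png

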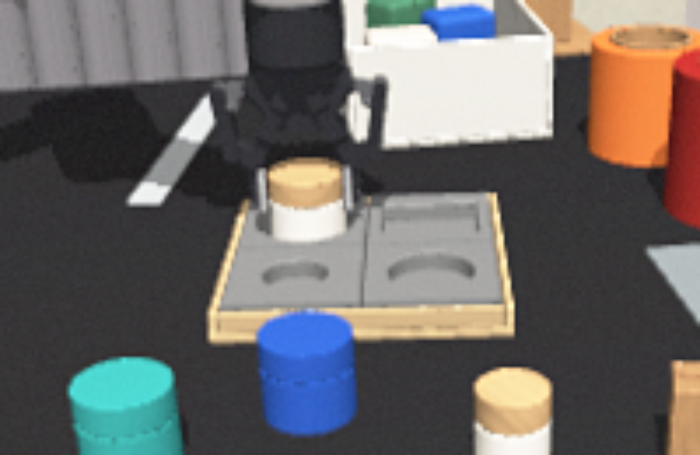

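Jar is inside the recess with clearance all round. Lowering the last mm, releasing and backing up.

Emit:
jog_arm(
  deltas=[0,0,0.001,0,0,0,1,0,0,0.0017,0,0,0,1,0,0,0.0017,0,0,0,1,0,0,0.0017,0,0,0,0.2,0,0,0.0017,0,0,0,-0.5,0,0,0.0017,0,0,0,-0.75,0,0,0.0017,0,0,0,-0.75,0,0,0.0017,0,0,0,-0.75,0,0,-0.02,0,0,0,-0.75,0,0,-0.06,0,0,0,-0.75,0,0,-0.11,0,0,0,-0.75,0,0,-0.16,0,0,0,-0.75],
)

```text
time_s: 6.8
position: [0.4647, 0.2428, 0.1507]
tool_rot: [[0.131, 0.991, -0.002], [0.991, -0.131, -0.0], [-0.001, -0.002, -1.0]]
ft_force: [0.1, 0.8, 0.6]
grip_width: 0.0747
```

```bash
python3 go.py .5635 -.0965 .15 45; python3 -c "
from h import *
im=eyes.get_image('scene');cv2.imwrite('pics/s6.png',cv2.resize(im[150:330,250:450,::-1],None,fx=3,fy=3))"
```

```text
t 6.8 pos [0.4647 0.2428 0.1507] w 0.07471096187785545 F [0.0744 0.7897 0.617 ] q [14.6362 23.609  85.8604  0.0023 70.641  22.1432]
DELTA [-0.4313  0.1897  0.0009] [-0.0005  0.0004  0.2083] rows>= 8.47484660591215
```

View pics/s6.png

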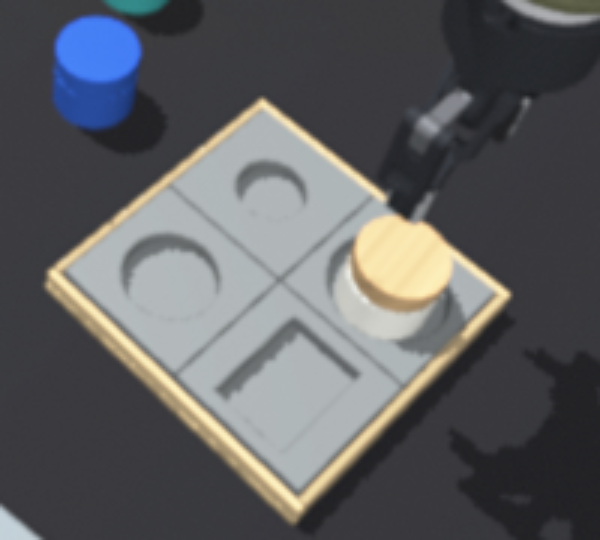

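```bash
python3 go.py .5635 -.0965 .15 82.5
```

```text
t 6.85 pos [0.4678 0.2438 0.1582] w 0.07479303897691307 F [2.5545 0.5778 7.4764] q [14.6532 23.1244 85.2522  0.001  70.9867 22.1456]
DELTA [-0.4332  0.1856  0.011 ] [ 0.0033 -0.0013  0.    ] rows>= 8.478864123949393
```

Emit:
jog_arm(
  deltas=[-0.03,0.015,0,0,0,0,-0.6,-0.08,0.035,0,0,0,0,-0.6,-0.13,0.055,0,0,0,0,-0.6,-0.18,0.08,0,0,0,0,-0.6,-0.23,0.1,0,0,0,0,-0.6,-0.28,0.12,0,0,0,0,-0.6,-0.33,0.145,0,0,0,0,-0.6,-0.375,0.165,0,0,0,0,-0.6,-0.41,0.18,0,0,0,0,-0.6,-0.431,0.189,0,0,0,0,-0.6,-0.431,0.189,0,0,0,0,-0.6,-0.431,0.189,0,0,0,0,-0.6],
)

```text
time_s: 7.85
position: [0.5633, -0.0959, 0.1492]
tool_rot: [[0.132, 0.991, -0.001], [0.991, -0.132, 0.001], [0.001, -0.001, -1.0]]
ft_force: [0.5, -0.3, -0.3]
grip_width: 0.0685
```

```bash
python3 -c "
from h import *
s=env.observe();im=eyes.get_image('wrist');cv2.imwrite('pics/w7.png',im[:,:,::-1])
for X in [(.5635,-.0965,.055),(.678,-.219,.071),(.683,-.107,.056)]: print(wproj(X,s))
"; python3 go.py .5635 -.0965 .018 82.5
```

```text
[257.1288 197.271 ]
[388.7644 305.4014]
[392.6809 191.5921]
t 7.9 pos [ 0.5632 -0.095   0.1494] w 0.06817095359385297 F [-0.1605  0.1283 -0.1838] q [-21.4581  27.9377  78.4323   0.022   73.6884 -13.9796]
DELTA [-0.002   0.0008  0.1752] [-0.0003 -0.0002  0.0001] rows>= 3.1515624967995612
```

View pics/w7.png

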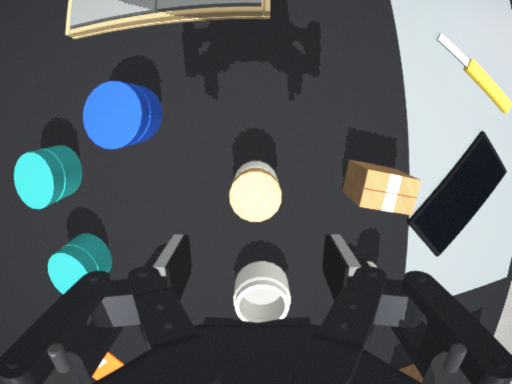

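Medium lid centre (255.5,195) vs predicted (257,197): ~1.5 mm correction. Carton top centre about (388,188). Descend, grip, lift.

Emit:
jog_arm(
  deltas=[0.0013,-0.0022,0.03,0,0,0,-0.6,0.0013,-0.0022,0.07,0,0,0,-0.6,0.0013,-0.0022,0.11,0,0,0,-0.6,0.0013,-0.0022,0.14,0,0,0,-0.6,0.0013,-0.0022,0.16,0,0,0,-0.6,0.0013,-0.0022,0.17,0,0,0,-0.6,0.0013,-0.0022,0.1753,0,0,0,-0.6,0.0013,-0.0022,0.1753,0,0,0,-0.6,0.0013,-0.0022,0.1753,0,0,0,-0.3,0.0013,-0.0022,0.1753,0,0,0,0,0.0013,-0.0022,0.1753,0,0,0,1,0.0013,-0.0022,0.1753,0,0,0,1],
)

```text
time_s: 8.9
position: [0.5627, -0.095, 0.0195]
tool_rot: [[0.131, 0.991, 0.002], [0.991, -0.131, -0.001], [-0.0, 0.002, -1.0]]
ft_force: [-0.2, 2.3, 6.6]
grip_width: 0.0433
```

Emit:
jog_arm(
  deltas=[0,0,0,0,0,0,1,0,0,0,0,0,0,1,0,0,0,0,0,0,1],
)

```text
time_s: 9.15
position: [0.5627, -0.095, 0.0195]
tool_rot: [[0.131, 0.991, 0.002], [0.991, -0.131, -0.001], [-0.0, 0.002, -1.0]]
ft_force: [0.7, 1.3, 6.6]
grip_width: 0.0432
```

```bash
python3 -c "
from h import *
im=eyes.get_image('wrist');cv2.imwrite('pics/w8.png',im[:,:,::-1])
"; python3 go.py .5505 .1305 .15 82.5
```

```text
t 9.2 pos [ 0.5627 -0.095   0.0195] w 0.04307593066210535 F [-0.6912  1.5431  6.6916] q [-21.4686  37.1368  86.7969   0.0209  55.9336 -13.9682]
DELTA [ 0.2959 -0.055  -0.1742] [ 0.0007  0.0001 -0.0001] rows>= 6.253944617896186
```

View pics/w8.png

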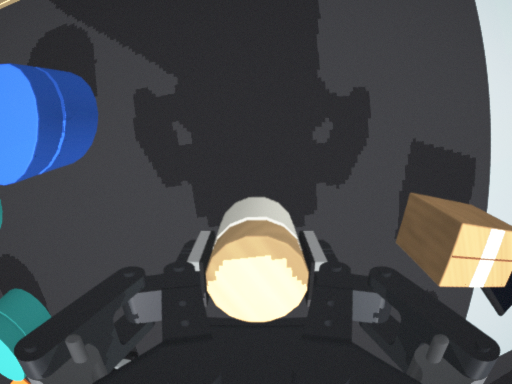

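Emit:
jog_arm(
  deltas=[0,0,-0.02,0,0,0,1,0,0,-0.05,0,0,0,1,0,0,-0.09,0,0,0,1,0.01,0,-0.13,0,0,0,1,0.04,-0.005,-0.16,0,0,0,1,0.085,-0.015,-0.176,0,0,0,1,0.135,-0.025,-0.176,0,0,0,1,0.185,-0.035,-0.176,0,0,0,1,0.23,-0.045,-0.176,0,0,0,1,0.265,-0.05,-0.176,0,0,0,1,0.285,-0.0545,-0.176,0,0,0,1,0.2965,-0.0545,-0.176,0,0,0,1],
)

```text
time_s: 10.2
position: [0.55, 0.133, 0.1506]
tool_rot: [[0.128, 0.992, 0.0], [0.992, -0.128, 0.0], [0.0, 0.0, -1.0]]
ft_force: [-0.3, 0.1, 0.0]
grip_width: 0.0431
```

Emit:
jog_arm(
  deltas=[0,0,0,0,0,0,1,0,0,0,0,0,0,1,0,0,0,0,0,0,1],
)

```text
time_s: 10.45
position: [0.5508, 0.1298, 0.1503]
tool_rot: [[0.132, 0.991, 0.0], [0.991, -0.132, -0.0], [-0.0, 0.0, -1.0]]
ft_force: [-0.2, -0.2, -0.3]
grip_width: 0.0432
```

```bash
python3 go.py .5505 .1305 .0305 82.5; python3 -c "
from h import *
s=env.observe()
im=eyes.get_image('wrist');cv2.imwrite('pics/w9.png',im[:,:,::-1])
for X in [(.451,.1435,.025),(.5505,.1305,.025),(.564,.2295,.025),(.465,.2425,.025)]: print(wproj(X,s))
"
```

```text
t 10.45 pos [0.5508 0.1298 0.1503] w 0.043205671072213986 F [-0.1972 -0.1992 -0.2546] q [ 1.2849 27.3823 79.2796 -0.0171 73.3376  8.8652]
DELTA [ 0.0009 -0.0005  0.1597] [ 0.      0.0001 -0.0004] rows>= 2.872097551533272
[152.677  187.4366]
[256.2696 186.8138]
[256.5979  77.6947]
[148.7201  82.9177]
```

View pics/w9.png

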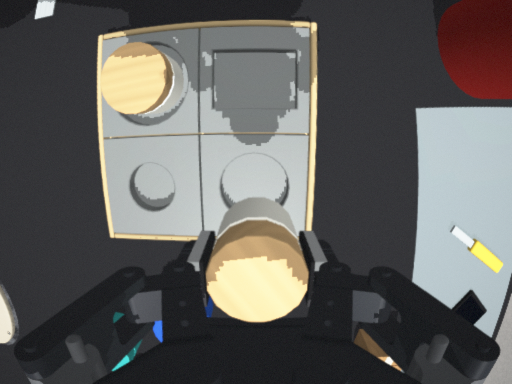

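Recess centres: medium u≈255 (pred 256), small (153.5,186) (pred 152.7,187.4), rect (255,79) (pred 256.6,77.7) – good. Lower and release.

Emit:
jog_arm(
  deltas=[0,0,0.02,0,0,0,1,0,0,0.05,0,0,0,1,0,0,0.08,0,0,0,1,0,0,0.11,0,0,0,1,0,0,0.13,0,0,0,1,0,0,0.145,0,0,0,1,0,0,0.152,0,0,0,1,0,0,0.157,0,0,0,1,0,0,0.159,0,0,0,1,0,0,0.159,0,0,0,1,0,0,0.159,0,0,0,1],
)

```text
time_s: 11.42
position: [0.551, 0.1308, 0.0316]
tool_rot: [[0.131, 0.991, 0.001], [0.991, -0.131, 0.0], [0.0, 0.001, -1.0]]
ft_force: [0.5, -0.9, -1.5]
grip_width: 0.043
```

```bash
python3 go.py .5505 .1305 .0305 82.5; python3 -c "
from h import *
im=eyes.get_image('side');cv2.imwrite('pics/t10.png',cv2.resize(im[100:230,130:330,::-1],None,fx=3.5,fy=3.5))"
```

```text
t 11.4167 pos [0.551  0.1308 0.0316] w 0.042983029410112686 F [ 0.5091 -0.9135 -1.5098] q [ 1.3806 35.8256 86.9332  0.0004 57.1754  8.8995]
DELTA [-0.0005 -0.0005  0.0015] [ 0.0004 -0.0001 -0.0001] rows>= 0.03046250882093694
```

View pics/t10.png

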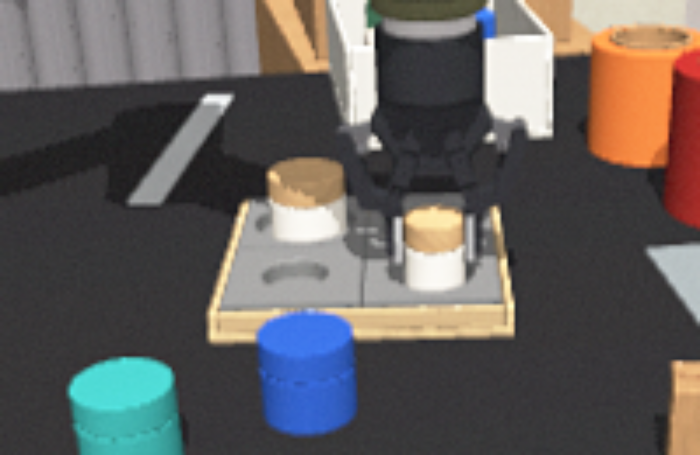

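Emit:
jog_arm(
  deltas=[0,0,0.001,0,0,0,1,0,0,0.0015,0,0,0,1,0,0,0.0015,0,0,0,1,0,0,0.0015,0,0,0,0.3,0,0,0.0015,0,0,0,-0.2,0,0,0.0015,0,0,0,-0.4,0,0,0.0015,0,0,0,-0.4,0,0,0.0015,0,0,0,-0.4,0,0,-0.02,0,0,0,-0.4,0,0,-0.06,0,0,0,-0.4,0,0,-0.11,0,0,0,-0.4,0,0,-0.16,0,0,0,-0.4],
)

```text
time_s: 12.47
position: [0.55, 0.1309, 0.152]
tool_rot: [[0.131, 0.991, -0.002], [0.991, -0.131, -0.0], [-0.0, -0.002, -1.0]]
ft_force: [0.7, -0.6, 0.3]
grip_width: 0.0597
```

```bash
python3 go.py .677 -.217 .17 82.5; python3 -c "
from h import *
im=eyes.get_image('scene');cv2.imwrite('pics/s11.png',cv2.resize(im[150:330,250:450,::-1],None,fx=3,fy=3))"
```

```text
t 12.4667 pos [0.55   0.1309 0.152 ] w 0.05968135365612054 F [ 0.6807 -0.5591  0.254 ] q [ 1.3931 27.2818 79.1447 -0.0001 73.6829  8.9028]
DELTA [-0.4378  0.2284 -0.0244] [-0.0006  0.0001 -0.0001] rows>= 8.891937636645508
```

View pics/s11.png

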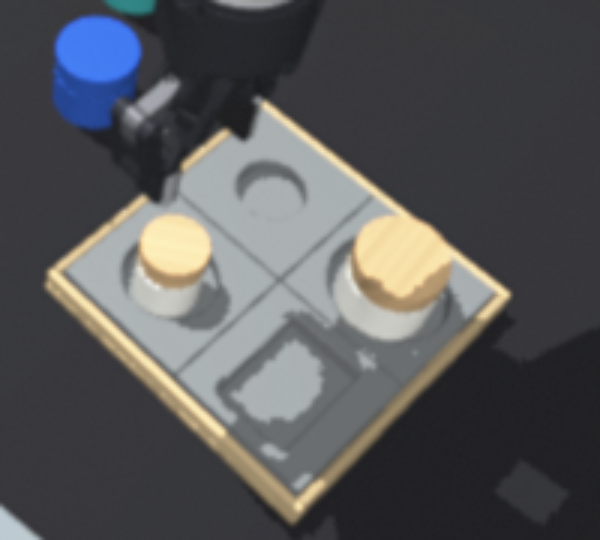

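Emit:
jog_arm(
  deltas=[-0.02,0.01,-0.01,0,0,0,-0.4,-0.06,0.03,-0.02,0,0,0,-0.4,-0.11,0.057,-0.02,0,0,0,-0.4,-0.16,0.083,-0.02,0,0,0,-0.4,-0.21,0.109,-0.02,0,0,0,-0.4,-0.26,0.135,-0.02,0,0,0,-0.4,-0.31,0.161,-0.02,0,0,0,-0.4,-0.36,0.187,-0.02,0,0,0,-0.4,-0.4,0.208,-0.02,0,0,0,-0.4,-0.425,0.22,-0.02,0,0,0,-0.4,-0.4373,0.2277,-0.02,0,0,0,-0.4,-0.4373,0.2277,-0.02,0,0,0,-0.4],
)

```text
time_s: 13.52
position: [0.6771, -0.2192, 0.1646]
tool_rot: [[0.134, 0.991, -0.001], [0.991, -0.134, 0.0], [-0.0, -0.001, -1.0]]
ft_force: [0.5, 0.1, -0.1]
grip_width: 0.0598
```

Emit:
jog_arm(
  deltas=[0,0,0,0,0,0,-0.4,0,0,0,0,0,0,-0.4],
)

```text
time_s: 13.68
position: [0.6768, -0.2154, 0.1658]
tool_rot: [[0.13, 0.992, -0.0], [0.992, -0.13, 0.0], [0.0, -0.001, -1.0]]
ft_force: [0.5, 0.6, -0.3]
grip_width: 0.0599
```

```bash
python3 -c "
from h import *
s=env.observe();im=eyes.get_image('wrist');cv2.imwrite('pics/w12.png',im[:,:,::-1])
for X in [(.677,-.217,.071),(.683,-.107,.056)]: print(wproj(X,s))
"; python3 go.py .677 -.217 .023 82.5
```

```text
[257.224  198.1234]
[247.2041  66.6344]
t 13.7333 pos [ 0.6769 -0.2152  0.1661] w 0.06002255031264152 F [ 0.0653 -0.4041 -0.4779] q [-27.1658  41.0136  50.4208   0.0098  88.5819 -19.7263]
DELTA [-0.0023  0.0005  0.1908] [-0.0001 -0.0001  0.0003] rows>= 3.432421240843765
```

View pics/w12.png

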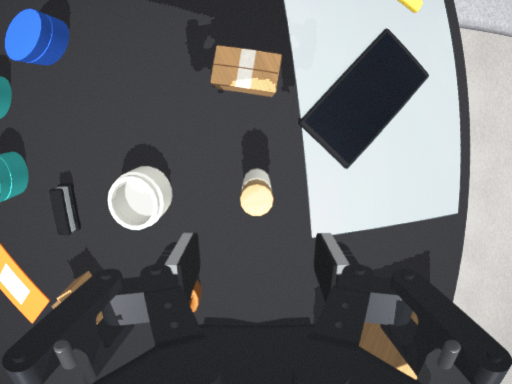

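Vial cap centre (256.5,199.5), predicted (257,198); carton top centre ≈(247,64). Descend and grip the vial.

Emit:
jog_arm(
  deltas=[-0.0013,0,0.03,0,0,0,-0.4,-0.0013,0,0.07,0,0,0,-0.4,-0.0013,0,0.11,0,0,0,-0.4,-0.0013,0,0.14,0,0,0,-0.4,-0.0013,0,0.165,0,0,0,-0.4,-0.0013,0,0.18,0,0,0,-0.4,-0.0013,0,0.1893,0,0,0,-0.4,-0.0013,0,0.1893,0,0,0,-0.4,-0.0013,0,0.1893,0,0,0,0,-0.0013,0,0.1893,0,0,0,0.2,-0.0013,0,0.1893,0,0,0,0.4,-0.0013,0,0.1893,0,0,0,1],
  grip_force=30,
)

```text
time_s: 14.73
position: [0.6775, -0.2178, 0.0256]
tool_rot: [[0.131, 0.991, 0.002], [0.991, -0.131, -0.001], [-0.001, 0.002, -1.0]]
ft_force: [-1.3, -0.4, 4.6]
grip_width: 0.0269
```

Emit:
jog_arm(
  deltas=[0,0,0,0,0,0,1,0,0,0,0,0,0,1,0,0,0,0,0,0,1],
)

```text
time_s: 14.98
position: [0.6775, -0.2177, 0.0256]
tool_rot: [[0.131, 0.991, 0.002], [0.991, -0.131, -0.001], [-0.001, 0.002, -1.0]]
ft_force: [-1.6, -0.7, 6.5]
grip_width: 0.0268
```

```bash
python3 -c "
from h import *
im=eyes.get_image('wrist');cv2.imwrite('pics/w13.png',im[:,:,::-1])
"; python3 go.py .4515 .143 .16 82.5
```

```text
t 15.0333 pos [ 0.6775 -0.2178  0.0256] w 0.027153932884774742 F [-0.2471  1.0375  6.93  ] q [-27.3256  48.0263  59.9458   0.0041  71.8924 -19.8173]
DELTA [ 0.4374 -0.3611 -0.1803] [ 0.0007  0.0002 -0.0001] rows>= 10.70495184956507
```

View pics/w13.png

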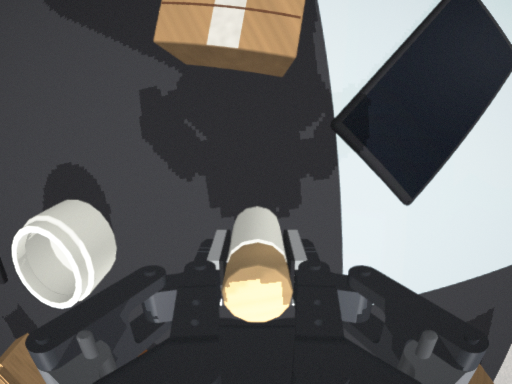

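Emit:
jog_arm(
  deltas=[0,0,-0.02,0,0,0,1,0,0,-0.05,0,0,0,1,0,0,-0.09,0,0,0,1,0,0,-0.13,0,0,0,1,0.02,-0.016,-0.165,0,0,0,1,0.05,-0.041,-0.1893,0,0,0,1,0.085,-0.07,-0.1893,0,0,0,1,0.12,-0.099,-0.1893,0,0,0,1,0.16,-0.132,-0.1893,0,0,0,1,0.2,-0.165,-0.1893,0,0,0,1,0.24,-0.198,-0.1893,0,0,0,1,0.28,-0.231,-0.1893,0,0,0,1],
)

```text
time_s: 16.03
position: [0.5313, 0.0147, 0.1663]
tool_rot: [[0.131, 0.991, 0.001], [0.991, -0.131, -0.0], [0.0, 0.001, -1.0]]
ft_force: [0.9, -0.5, -0.1]
grip_width: 0.0272
```

Emit:
jog_arm(
  deltas=[0.04,-0.033,0,0,0,0,1,0.08,-0.066,0,0,0,0,1,0.115,-0.095,0,0,0,0,1,0.14,-0.116,0,0,0,0,1,0.153,-0.126,0,0,0,0,1,0.158,-0.13,0,0,0,0,1,0.158,-0.13,0,0,0,0,1,0.158,-0.13,0,0,0,0,1,0.158,-0.13,0,0,0,0,1],
)

```text
time_s: 16.78
position: [0.4523, 0.1426, 0.1659]
tool_rot: [[0.132, 0.991, 0.0], [0.991, -0.132, -0.0], [-0.0, 0.0, -1.0]]
ft_force: [0.2, 0.4, 0.1]
grip_width: 0.0273
```

```bash
python3 -c "
from h import *
s=env.observe();im=eyes.get_image('wrist');cv2.imwrite('pics/w14.png',im[:,:,::-1])
print(wproj((.4515,.143,.025),s))
"; python3 go.py .4515 .143 .0375 82.5
```

```text
[255.782  183.3261]
t 16.8333 pos [0.4522 0.1426 0.1659] w 0.027081394623014968 F [ 0.1797 -1.4351 -0.9714] q [ 3.1588 17.9537 92.2185 -0.0102 69.8185 10.7594]
DELTA [ 0.0004 -0.001   0.1712] [ 0.0001  0.     -0.0005] rows>= 3.079045858096082
```

View pics/w14.png

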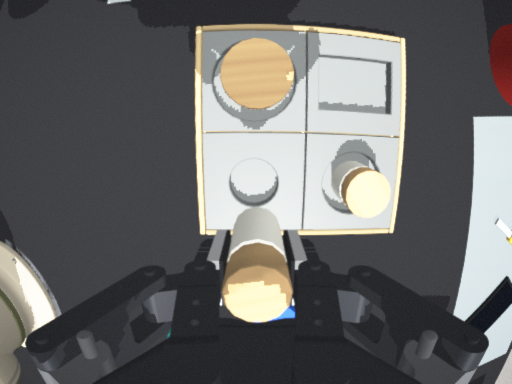

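Small recess centre appears at (253.5,180) vs predicted (255.8,183.3): shift ~2 mm. Lower the vial.

Emit:
jog_arm(
  deltas=[0.0024,-0.0023,0.02,0,0,0,1,0.0024,-0.0023,0.05,0,0,0,1,0.0024,-0.0023,0.085,0,0,0,1,0.0024,-0.0023,0.12,0,0,0,1,0.0024,-0.0023,0.14,0,0,0,1,0.0024,-0.0023,0.155,0,0,0,1,0.0024,-0.0023,0.164,0,0,0,1,0.0024,-0.0023,0.169,0,0,0,1,0.0024,-0.0023,0.171,0,0,0,1,0.0024,-0.0023,0.171,0,0,0,1,0.0024,-0.0023,0.171,0,0,0,1],
)

```text
time_s: 17.75
position: [0.4504, 0.1455, 0.0383]
tool_rot: [[0.131, 0.991, 0.001], [0.991, -0.131, 0.0], [0.0, 0.001, -1.0]]
ft_force: [-0.9, -0.1, -0.6]
grip_width: 0.0272
```

```bash
python3 go.py .450 .145 .0366 82.5; python3 -c "
from h import *
im=eyes.get_image('side');cv2.imwrite('pics/t15.png',cv2.resize(im[100:230,130:330,::-1],None,fx=3.5,fy=3.5))
im=eyes.get_image('scene');cv2.imwrite('pics/s15.png',cv2.resize(im[150:330,250:450,::-1],None,fx=3,fy=3))"
```

```text
t 17.75 pos [0.4504 0.1455 0.0383] w 0.027152256431032532 F [-0.852  -0.1469 -0.5779] q [  3.5283  28.649  101.7039   0.0019  49.5796  11.0464]
DELTA [-0.0007 -0.0004  0.0023] [ 0.0004 -0.0001 -0.0001] rows>= 0.04356824187023814
```

View pics/t15.png

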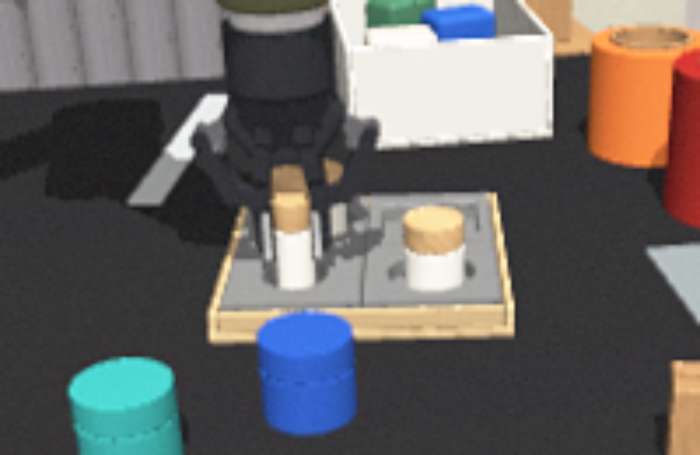

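View pics/s15.png

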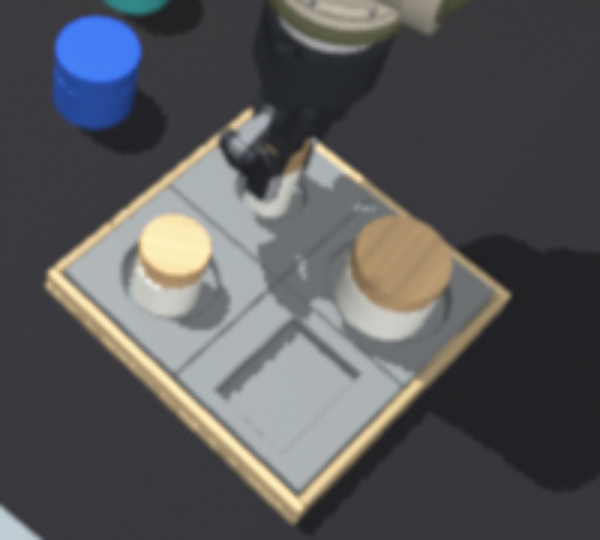

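Emit:
jog_arm(
  deltas=[0,0,0.001,0,0,0,1,0,0,0.002,0,0,0,1,0,0,0.002,0,0,0,1,0,0,0.002,0,0,0,0.35,0,0,0.002,0,0,0,0.1,0,0,0.002,0,0,0,-0.1,0,0,0.002,0,0,0,-0.1,0,0,0.002,0,0,0,-0.1,0,0,-0.02,0,0,0,-0.1,0,0,-0.06,0,0,0,-0.1,0,0,-0.11,0,0,0,-0.1,0,0,-0.16,0,0,0,-0.1],
)

```text
time_s: 18.85
position: [0.4493, 0.1455, 0.1589]
tool_rot: [[0.131, 0.991, -0.002], [0.991, -0.131, -0.0], [-0.0, -0.002, -1.0]]
ft_force: [1.5, 0.5, -0.2]
grip_width: 0.0471
```

```bash
python3 go.py .6825 -.105 .16 -16.3; python3 go.py .6825 -.105 .16 163.7; python3 -c "
from h import *
im=eyes.get_image('scene');cv2.imwrite('pics/s16.png',cv2.resize(im[150:330,250:450,::-1],None,fx=3,fy=3))"
```

```text
t 18.85 pos [0.4493 0.1455 0.1589] w 0.04712681722014556 F [ 1.514   0.5106 -0.2126] q [ 3.5377 18.3008 93.0428  0.0019 68.7602 11.049 ]
DELTA [-0.2905  0.3519 -0.002 ] [-0.0003  0.0006  0.5488] rows>= 13.79721174947038
t 18.85 pos [0.4493 0.1455 0.1589] w 0.04712681722014556 F [ 1.514   0.5106 -0.2126] q [ 3.5377 18.3008 93.0428  0.0019 68.7602 11.049 ]
DELTA [-0.2905  0.3519 -0.002 ] [-0.0005 -0.0003 -0.4512] rows>= 11.342466351466506
```

View pics/s16.png

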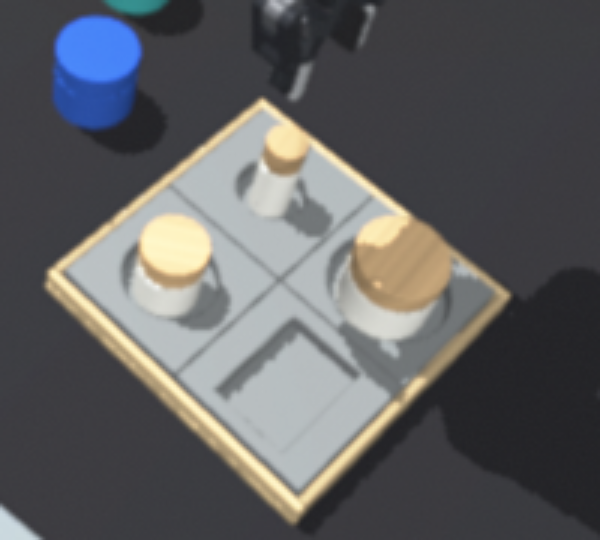

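Emit:
jog_arm(
  deltas=[-0.02,0.024,-0.01,0,0,-0.03,-0.3,-0.05,0.06,-0.01,0,0,-0.065,-0.3,-0.08,0.097,-0.01,0,0,-0.1,-0.3,-0.11,0.133,-0.01,0,0,-0.14,-0.3,-0.14,0.17,-0.01,0,0,-0.18,-0.3,-0.17,0.206,-0.01,0,0,-0.22,-0.3,-0.2,0.242,-0.01,0,0,-0.26,-0.3,-0.23,0.278,-0.01,0,0,-0.3,-0.3,-0.255,0.309,-0.01,0,0,-0.34,-0.3,-0.275,0.333,-0.01,0,0,-0.38,-0.3,-0.285,0.345,-0.01,0,0,-0.415,-0.3,-0.29,0.3508,-0.01,0,0,-0.44,-0.3],
)

```text
time_s: 19.9
position: [0.6832, -0.1063, 0.1639]
tool_rot: [[-0.951, 0.31, -0.001], [0.31, 0.951, 0.0], [0.001, -0.0, -1.0]]
ft_force: [-0.8, 0.1, -0.2]
grip_width: 0.0554
```

Emit:
jog_arm(
  deltas=[0,0,0,0,0,-0.0112,-0.3,0,0,0,0,0,-0.0112,-0.3,0,0,0,0,0,-0.0112,-0.3,0,0,0,0,0,-0.0112,-0.3],
)

```text
time_s: 20.23
position: [0.6822, -0.1042, 0.1651]
tool_rot: [[-0.96, 0.281, -0.0], [0.281, 0.96, 0.0], [0.0, 0.0, -1.0]]
ft_force: [0.1, 0.1, -1.2]
grip_width: 0.0555
```

```bash
python3 go.py .6825 -.105 .018 163.7; python3 -c "
from h import *
s=env.observe();im=eyes.get_image('wrist');cv2.imwrite('pics/w17.png',im[:,:,::-1])
cv2.imwrite('pics/w17b.png',cv2.resize(im[120:260,180:340,::-1],None,fx=4,fy=4,interpolation=cv2.INTER_CUBIC))
a=np.radians(-16.3);ex=np.array([np.cos(a),np.sin(a),0]);ey=np.array([-np.sin(a),np.cos(a),0])
for i,j in[(0,0),(1,1),(1,-1),(-1,-1),(-1,1)]: 
  p=wproj(np.array([.6825,-.105,.056])+.028*i*ex+.017*j*ey,s);print(i,j,p,(p-[180,120])*4)
"
```

```text
t 20.2333 pos [ 0.6822 -0.1042  0.1651] w 0.055528273999940286 F [ 0.1286  0.0743 -1.2351] q [-18.4874  38.8449  54.9267   0.0016  86.2489 -92.1394]
DELTA [-0.0007 -0.0009  0.1961] [ 0.     -0.0001 -0.0003] rows>= 3.5268197162350265
0 0 [256.44  193.113] [305.7598 292.4521]
1 1 [275.2355 222.9534] [380.942  411.8135]
1 -1 [237.7268 222.9774] [230.9072 411.9096]
-1 -1 [236.5822 161.6028] [226.3287 166.4114]
-1 1 [276.2226 161.5641] [384.8904 166.2563]
```

View pics/w17b.png

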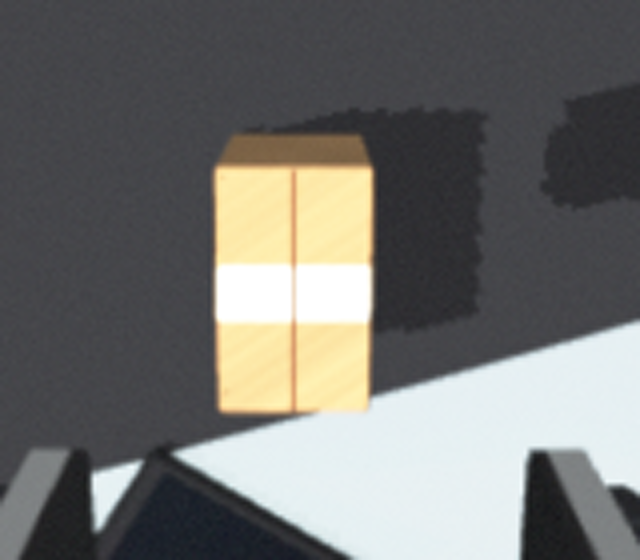

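View pics/w17.png

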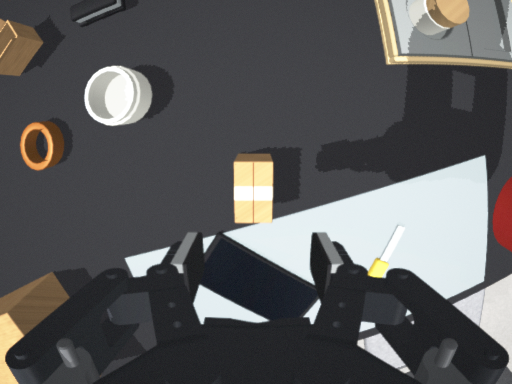

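Carton top appears at exactly the expected yaw, ~2 mm off along the jaw axis (u 234–273, centre 253.6 vs 256.4). Descend with that correction and grip.

Emit:
jog_arm(
  deltas=[0,-0.0026,0.03,0,0,0,-0.3,0,-0.0026,0.07,0,0,0,-0.3,0,-0.0026,0.11,0,0,0,-0.3,0,-0.0026,0.145,0,0,0,-0.3,0,-0.0026,0.17,0,0,0,-0.3,0,-0.0026,0.187,0,0,0,-0.3,0,-0.0026,0.195,0,0,0,-0.3,0,-0.0026,0.195,0,0,0,-0.3,0,-0.0026,0.195,0,0,0,0,0,-0.0026,0.195,0,0,0,0.15,0,-0.0026,0.195,0,0,0,0.3,0,-0.0026,0.195,0,0,0,1],
)

```text
time_s: 21.28
position: [0.6826, -0.1065, 0.0207]
tool_rot: [[-0.96, 0.281, 0.003], [0.281, 0.96, -0.001], [-0.003, -0.0, -1.0]]
ft_force: [-1.1, -0.1, 6.4]
grip_width: 0.0336
```

Emit:
jog_arm(
  deltas=[0,0,0,0,0,0,1,0,0,0,0,0,0,1,0,0,0,0,0,0,1],
)

```text
time_s: 21.53
position: [0.6826, -0.1066, 0.0207]
tool_rot: [[-0.96, 0.281, 0.003], [0.281, 0.96, -0.001], [-0.003, -0.0, -1.0]]
ft_force: [0.4, -0.3, 7.0]
grip_width: 0.0339
```

```bash
python3 -c "
from h import *
im=eyes.get_image('wrist');cv2.imwrite('pics/w18.png',im[:,:,::-1])
"; python3 go.py .563 .229 .165 172.4
```

```text
t 21.5833 pos [ 0.6826 -0.1066  0.0207] w 0.033618516638638074 F [-0.0257  0.11    7.1248] q [-18.6669  46.4707  64.5219   0.0037  68.8366 -92.3719]
DELTA [ 0.278   0.3847 -0.1933] [-0.0001  0.0009 -0.0483] rows>= 9.217341060067731
```

View pics/w18.png

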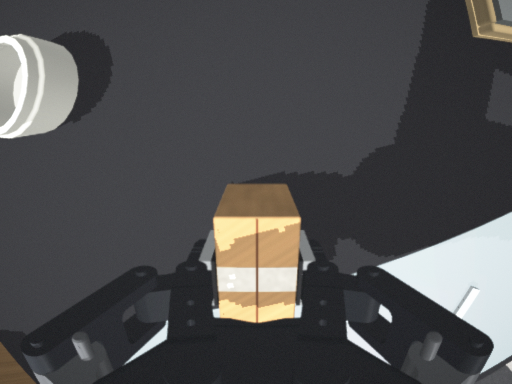

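Emit:
jog_arm(
  deltas=[0,0,-0.02,0,0,0,1,0,0,-0.05,0,0,0,1,0,0,-0.09,0,0,0,1,0,0,-0.13,0,0,0,1,0.015,0.021,-0.165,0,0,0,1,0.04,0.055,-0.193,0,0,-0.005,1,0.067,0.093,-0.193,0,0,-0.012,1,0.097,0.134,-0.193,0,0,-0.02,1,0.127,0.176,-0.193,0,0,-0.028,1,0.157,0.217,-0.193,0,0,-0.036,1,0.187,0.259,-0.193,0,0,-0.0483,1,0.215,0.298,-0.193,0,0,-0.0483,1],
)

```text
time_s: 22.58
position: [0.5886, 0.1553, 0.1641]
tool_rot: [[-0.991, 0.13, 0.0], [0.13, 0.991, 0.0], [-0.0, 0.0, -1.0]]
ft_force: [0.1, 0.9, 0.4]
grip_width: 0.0337
```

```bash
python3 go.py .563 .229 .165 172.4
```

```text
t 22.5833 pos [0.5886 0.1553 0.1641] w 0.033665835406901094 F [0.1451 0.8646 0.4311] q [  3.6477  30.6507  70.7899   0.0096  78.5473 -78.8774]
DELTA [ 0.0466  0.093  -0.0012] [0.0001 0.0001 0.0007] rows>= 1.8708658316793558
```

Emit:
jog_arm(
  deltas=[0.015,0.03,0,0,0,0,1,0.03,0.058,0,0,0,0,1,0.041,0.08,0,0,0,0,1,0.047,0.091,0,0,0,0,1,0.049,0.095,0,0,0,0,1,0.049,0.095,0,0,0,0,1,0.049,0.095,0,0,0,0,1,0.049,0.095,0,0,0,0,1,0.049,0.095,0,0,0,0,1],
)

```text
time_s: 23.33
position: [0.5632, 0.228, 0.1637]
tool_rot: [[-0.991, 0.134, 0.0], [0.134, 0.991, -0.0], [-0.0, -0.0, -1.0]]
ft_force: [-0.3, -0.0, -0.4]
grip_width: 0.0334
```

```bash
python3 go.py .563 .229 .033 172.4; python3 -c "
from h import *
s=env.observe();im=eyes.get_image('wrist');cv2.imwrite('pics/w19.png',im[:,:,::-1])
a=np.radians(-7.6);ex=np.array([np.cos(a),np.sin(a),0]);ey=np.array([-np.sin(a),np.cos(a),0])
for i,j in[(0,0),(1,1),(1,-1),(-1,-1),(-1,1)]: 
  p=wproj(np.array([.563,.229,.025])+.038*i*ex+.027*j*ey,s);print(i,j,p)
"
```

```text
t 23.3333 pos [0.5632 0.228  0.1637] w 0.03336416826778516 F [-0.2995 -0.0081 -0.3534] q [ 10.8909  30.5649  71.0208  -0.0063  78.4155 -71.4304]
DELTA [0.0004 0.0013 0.1743] [-0.      0.     -0.0004] rows>= 3.134823878264626
0 0 [258.2355 184.5098]
1 1 [284.9012 221.078 ]
1 -1 [231.5577 221.1505]
-1 -1 [229.8142 145.75  ]
-1 1 [286.5946 145.7008]
```

View pics/w19.png

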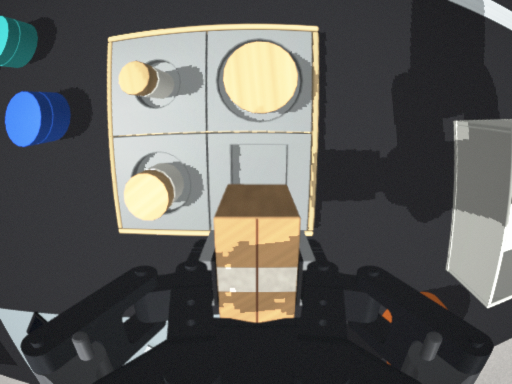

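Recess edge visible at u 231–287, v 144, predicted 230–287, 146: aligned. Lowering carton.

Emit:
jog_arm(
  deltas=[0.0004,0.0015,0.02,0,0,0,1,0.0004,0.0015,0.05,0,0,0,1,0.0004,0.0015,0.085,0,0,0,1,0.0004,0.0015,0.12,0,0,0,1,0.0004,0.0015,0.143,0,0,0,1,0.0004,0.0015,0.158,0,0,0,1,0.0004,0.0015,0.167,0,0,0,1,0.0004,0.0015,0.172,0,0,0,1,0.0004,0.0015,0.1743,0,0,0,1,0.0004,0.0015,0.1743,0,0,0,1,0.0004,0.0015,0.1743,0,0,0,1],
)

```text
time_s: 24.3
position: [0.5631, 0.2302, 0.0339]
tool_rot: [[-0.991, 0.132, 0.002], [0.132, 0.991, 0.0], [-0.002, 0.001, -1.0]]
ft_force: [-0.2, -0.4, 0.3]
grip_width: 0.0336
```

```bash
python3 go.py .563 .229 .0317 172.4; python3 -c "
from h import *
im=eyes.get_image('scene');cv2.imwrite('pics/s20.png',cv2.resize(im[150:330,250:450,::-1],None,fx=3,fy=3))"
```

```text
t 24.3 pos [0.5631 0.2302 0.0339] w 0.03359160674636985 F [-0.1942 -0.3785  0.2931] q [ 11.0958  38.8084  79.543    0.0003  61.5576 -71.3045]
DELTA [-0.0001 -0.0016  0.0029] [0.0002 0.0005 0.    ] rows>= 0.05972033433210455
```

View pics/s20.png

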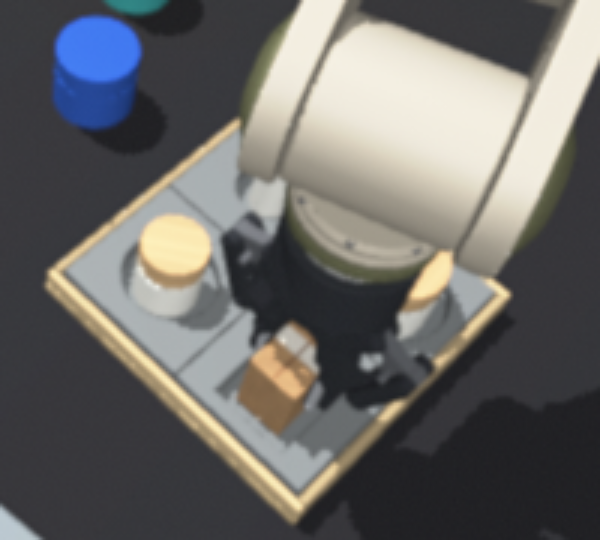

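Emit:
jog_arm(
  deltas=[0,-0.001,0.0012,0,0,0,1,0,-0.001,0.0024,0,0,0,1,0,-0.001,0.0028,0,0,0,1,0,-0.001,0.0028,0,0,0,0.2,0,-0.001,0.0028,0,0,0,0,0,-0.001,0.0028,0,0,0,-0.2,0,-0.001,0.0028,0,0,0,-0.2,0,-0.001,0.0028,0,0,0,-0.2,0,-0.001,-0.02,0,0,0,-0.2,0,-0.001,-0.06,0,0,0,-0.2,0,-0.001,-0.11,0,0,0,-0.2,0,-0.001,-0.16,0,0,0,-0.2],
)

```text
time_s: 25.35
position: [0.562, 0.2292, 0.154]
tool_rot: [[-0.991, 0.132, -0.002], [0.132, 0.991, -0.0], [0.002, -0.0, -1.0]]
ft_force: [-0.0, 0.9, 0.4]
grip_width: 0.0513
```

Emit:
jog_arm(
  deltas=[0.03,0,-0.03,0,0,0,-0.2,0.08,0,-0.06,0,0,0,-0.2,0.12,-0.03,-0.09,0,0,0,-0.2,0.15,-0.07,-0.11,0,0,0,-0.2,0.17,-0.12,-0.12,0,0,0,-0.2,0.18,-0.17,-0.12,0,0,0,-0.2,0.18,-0.22,-0.12,0,0,0,-0.2,0.18,-0.26,-0.12,0,0,0,-0.2,0.18,-0.28,-0.12,0,0,0,-0.2,0.18,-0.28,-0.12,0,0,0,-0.2,0.18,-0.28,-0.12,0,0,0,-0.2],
)

```text
time_s: 26.27
position: [0.4009, 0.0387, 0.2431]
tool_rot: [[-0.991, 0.134, 0.0], [0.134, 0.991, 0.0], [-0.0, 0.0, -1.0]]
ft_force: [-0.1, 0.0, 0.2]
grip_width: 0.0513
```

```bash
python3 go.py .5 .2 .2 172.4; python3 -c "
from h import *
im=eyes.get_image('scene');cv2.imwrite('pics/s21f.png',im[:,:,::-1]);cv2.imwrite('pics/s21.png',cv2.resize(im[170:330,250:430,::-1],None,fx=3.6,fy=3.6))
im=eyes.get_image('side');cv2.imwrite('pics/t21.png',im[:,:,::-1]);cv2.imwrite('pics/t21z.png',cv2.resize(im[130:210,180:290,::-1],None,fx=6,fy=6))"
```

```text
t 26.2667 pos [0.4009 0.0387 0.2431] w 0.05132865800399817 F [-0.0677  0.0217  0.2361] q [-11.4622   6.2077  93.9776   0.0154  79.7983 -93.7515]
DELTA [-0.1021  0.2309  0.0576] [ 0.0001  0.0001 -0.0006] rows>= 4.6568452367997555
```

View pics/s21.png

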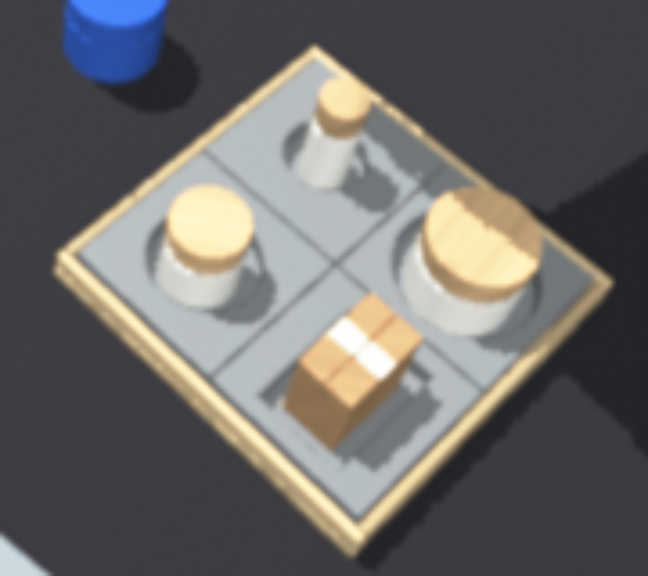

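View pics/t21z.png

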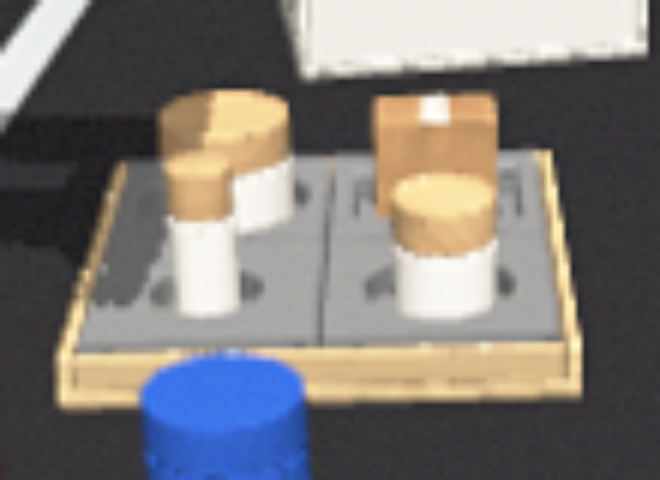

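View pics/s21f.png

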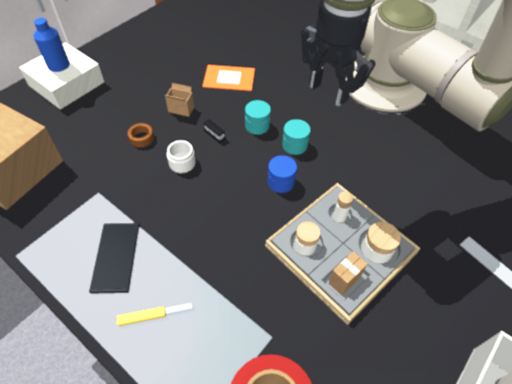

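All four stand upright in their recesses, and the look-alikes haven't moved. One last numeric height check by triangulating the tops.

```bash
python3 - <<'E'
from h import *
u=lambda X,s,o:((X[0]+.5)/s-.5+o[0],(X[1]+.5)/s-.5+o[1])
for n,x,y,h in [("L",(482,240),(225,130),.067),("M",(210,227),(444,205),.067),("V",(344,105),(199,168),.083),("C",(361,350),(436,110),.067)]:
    print(n,tri([ray("scene",u(x,3.6,(250,170))),ray("side",u(y,6,(180,130)))]),"expected",h)
E
```

```text
L (array([0.4672, 0.242 , 0.0598]), np.float64(0.0012982444955409104)) expected 0.067
M (array([0.553 , 0.1298, 0.0618]), np.float64(0.0004265648165972681)) expected 0.067
V (array([0.4532, 0.1455, 0.0798]), np.float64(0.0006341826163095758)) expected 0.083
C (array([0.5645, 0.2282, 0.0667]), np.float64(0.00044626266921357)) expected 0.067
```

```bash
python3 -c "
from rig import close_job
print(close_job())"
```

```text
the job is handed in; nothing more can be done
None
```

I packed all four samples into the tray in the order listed: large jar, medium jar, slim vial, then closed carton. I handed the job in at about 26 s, with the gripper clear of everything.

- **Placement:** the last scene and side pictures show each sample standing upright in its own recess, with the carton's long side along the recess's long side. Measured centres are within about 2–3 mm of the recess centres.
- **Left alone:** I never touched the open jar, the open carton or the blue and turquoise jars. In the last picture they stand where they were.
- **Forces:** the highest wrist force in my readings was about 8 N.
- **Check that disagreed:** measured from the two views, the round tops come out 3–7 mm below their expected heights. The large jar reads 60 mm against 67, the medium jar 62 against 67 and the vial 80 against 83. The carton matches at 67 mm. I put this down to coarse pixel picking, because nothing reads too high and the pictures show no tilt, but I did not measure it again.

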